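# Stow the levelling foot under the divider flap of the fittings box

## Task

Finish packing the fittings box: swing its hinged divider flap up past upright, then stand the loose levelling foot upright on the green felt in the empty bay of the lower tier and let it go. Then fold the flap back down until it lies fully home. Leave the foot that is already packed, and the cork block, nail tin and pale offcut on the bench, where they are.

Things in the scene. Friction and masses are not known exactly. Their poses are not given: they have to be found in the camera images.
- kit_box: Open pale wooden fittings box, fixed to the bench, 240 (x) x 230 (y) x 92 mm high, walls 7 mm, floor top at 8 mm. Origin: centre of its underside; x points away from the robot, y along the flap's hinge, z up. Front part: two bays under the flap, left (+y) and right (-y). Behind the hinge, 80 mm up: a fixed shelf with pencil and punch fixed on it.
- flap (a joint): Darker wooden flap, 148 x 212 x 6 mm, covering both bays; top 80 mm above the box's underside when closed. Hinged on its far edge (box y). 0 rad = fully home, grows as the front edge is lifted, stop at 1.75 (10 degrees past upright; upright, its edge is 230 mm above the bench). Stiff hinge: it stays where left; 1 to 3 N at the pull moves it. May start slightly ajar.
- flap_pull (a point): Centre of the flap's brass pull: a cylinder of 16 mm diameter, 14 mm long along the box's y (grip its flat ends; it can pivot between the pads), on an 8 mm stem. When the flap is closed: 125 mm in front of the hinge axis, 33 mm above it, 30 mm above the flap's upper face, midway along y. The flap's front edge is 24 mm farther from the hinge.
- flap_hinge (a point): Point on the hinge axis midway along it, 40 mm behind the box's origin (+x) and 77 mm above its underside.
- felt: Round green felt, 76 mm diameter, 2 mm thick, glued to the floor of the empty bay (left or right; mostly hidden until the flap is lifted). Origin: centre of its underside, 8 mm above the box's underside. Each bay is 150 (box x) x 105 (box y) mm, 66 mm deep under the closed flap; a 6 mm wall, 36 mm high, parts them.
- foot: The loose levelling foot, standing upright on the bench to the right of the box: mottled grey steel disc of 47 mm diameter and 10 mm height, nut of 21 mm diameter up to 17 mm, threaded shank of about 10 mm diameter from there up to 60 mm height. 0.13 kg or so. Origin: centre of its underside, z up along the shank.
- kept_foot: An identical levelling foot already packed, standing on the floor of the other bay. Origin: centre of its underside. Leave alone.
- cork_block: Brown cork sanding block, 62x106x34 mm, loose on the bench behind the loose foot. Origin: centre of its underside. Leave alone.
- nail_tin: Round yellowish open tin of nails, 66 mm diameter, 69 mm high, loose on the bench left of the fittings box. Origin: centre of its underside. Leave alone.
- offcut_2: Pale wooden offcut, 30x92x20 mm, loose on the bench left of the fittings box. Origin: centre of its underside. Leave alone.
Things that resemble listed ones, but are neither listed nor needed, are in the scene too. What is shaped like the foot but turquoise or yellow is not meant.

How it is judged:
By the outcome, as a careful person would: the job done as asked, in the order asked, and still so for the second after the job is handed in, with the robot touching nothing.
It also fails if it takes over 72 s, if anything falls off the work surface, if the arm or the gripper's body presses on something with over 40 N, if the wrist force passes 120 N, or if a joint passes its speed limit or range.

## Robot

A 6-joint arm with a two-finger parallel gripper is mounted at the origin on a cart in front of the work surface, level with it; the furniture and walls round the work are solid. World frame = base frame: x ahead of the robot, y to its left, z up, the work surface at z = 0. Lengths are in m, angles in rad, forces in N, time in s.
With the tool pointing down it reaches from about 0.15 to 0.775 m from the base axis. Payload 6.1 kg.
Tool frame: the origin (TCP) lies between the finger pads; the fingertips stand 8 mm ahead of it and the grasp point (between the pads) lies 11 mm behind it; z points along the fingers, y is the line along which they close (so a half turn about z gives the same grasp; the last joint's range is limited). The gripper opens to 85 mm and grips with 20 to 120 N. Pads are 22 mm wide; open, the fingers measure 114 mm over their backs; the gripper's body (76 mm by 85 mm) begins 54 mm behind the grasp point. The pads swing forward as they close: fully open they stand 13 mm farther back than shut.
Start: joints at [-1.171, 0.126, -0.04, 1.405, 0, 1.571], TCP at [0.204, -0.484, 0.239] pointing down, gripper open.
Joint ranges: [-2.72, 2.72], [-0.95, 1.95], [-1.27, 1.35], [-1.78, 2.02], [-1.46, 1.47], [-3.14, 3.14]. Speed limits (rad/s): [2.39, 2.39, 3.01, 3.14, 3.14, 3.14].

## Interface

Orientations are given as a unit quaternion [w, x, y, z].
In Python, from station import * gives the robot as it stands. The module is installed in compiled form; this text tells all that it offers.
- The arm moves only by the tool drive_tool, never from a script. Its argument "steps" is a list of rows, each a list of 5 numbers: the shift along the tool's x, y, z in mm, then the turn about the tool's z in degrees, then the gripper command: -1 is shut, 1 is fully open, values between are in proportion. A call has 1 to 12 rows; each row shifts and turns the commanded pose from where the row before left it, along the tool's axes as they then stand; what a row does not reach is not made up. A row lasts 1/8 s, in which the tool goes at most 62.5 mm and 10.7 degrees, less where a joint would pass 70% of its speed; a pose out of reach is approached as far as the arm can. A call is refused whole if a number of a shift passes 62.5 or a number of a turn 10.7, either way. A call with a gripper value outside its range is refused whole. The fingers move at their own pace and stop on an object; the grip force is fixed at half the most. Time passes only in rows, so rows that do not move let the fingers close. It gives the time, the measured TCP pose, the force, the opening and the grip force at its end, in the units of the state.
- state(): the state, without advancing time (a new reading comes with each control period).
- get_image(name): name is "side" or "top" or "wrist"; returns the picture (400x640x3 uint8, red, green, blue); there is no depth.
- get_calibration(name): a dict with "vertical_fov" (degrees; the focal length in pixels is half the picture's height over the tangent of half this angle, whatever the lens; pixels are square), "cx", "cy" (the principal point, pixels), "T" (4x4, takes a point from camera to world coordinates). Camera axes: x right, y up, looking along -z (the intrinsics and any distortion apply to the point x, -y, -z); pixel columns grow to the right and rows downward; lengths in m; the calibration is good to about 2 mm. A picture is of the moment at which its call begins: read the wrist's pose just before it. get_calibration takes no time and is no camera call; for the wrist camera it gives the pose at the moment of the call.
- job_done(): hands the job in; it is judged then, once.
The state is a dict: "clock": time; "joint_positions": joint angles; "qvel": joint speeds; "joint_efforts": joint torques, N m; "position": TCP position; "eef_rot": TCP orientation; "wrist_force": force on the tool from outside, world axes, zero at the start; "torque": the same for the moment, N m; "opening": opening from 0.0 (shut) to 1.0 (fully open); "finger_force": force on a finger pad.
Only numpy, scipy, OpenCV 4.12 (cv2) and the standard library are available. Lean on these libraries where they do the work, as an engineer would, in place of code of your own. Each camera call takes 0.05 s, during which the arm holds its last target. There are 200 camera calls.

## Working session

There is one attempt and no reset: what is moved stays moved. The work goes in short steps, Python scripts to look and compute and a tool call to move; the robot and the scene stay as the last step left them, time stands still between calls to the robot, and variables do not carry over. Pictures are saved under pics/ and viewed, at most 10 in all, crops included, and the job is handed in when it is done.

Besides the shell and the picture viewer there is one more tool, called after "Request:" by a JSON object that holds its "name" and its "arguments". drive_tool: Moves the arm, as the interface text tells. Its arguments: {"type":"object","properties":{"steps":{"type":"array"}},"required":["steps"]}

```bash
mkdir -p pics; cat > h.py <<'E'
from station import *
import numpy as np, cv2
from scipy.spatial.transform import Rotation as R
np.set_printoptions(precision=4,suppress=True)
def ray(c,u,v):
    f=200/np.tan(np.radians(c["vertical_fov"])/2)
    T=np.array(c["T"]); d=T[:3,:3]@np.array([(u-c["cx"])/f,-(v-c["cy"])/f,-1.]); return T[:3,3],d
def onz(c,u,v,z):
    o,d=ray(c,u,v); return o+d*(z-o[2])/d[2]
def proj(c,p):
    f=200/np.tan(np.radians(c["vertical_fov"])/2)
    T=np.array(c["T"]); q=T[:3,:3].T@(np.array(p)-T[:3,3]); return c["cx"]+f*q[0]/-q[2], c["cy"]-f*q[1]/-q[2]
def snap(n,fn):
    c=get_calibration(n); im=get_image(n); cv2.imwrite("pics/"+fn+".png",im[:,:,::-1]); return c,im
E
python3 - <<'E'
from h import *
for n in("top","side","wrist"):
    c,im=snap(n,n+"0"); print(n,c)
s=state();print(s)
E
```

```text
top {'vertical_fov': 49.74016397160088, 'cx': 313.6555576219998, 'cy': 192.92458763337197, 'T': array([[ 0.0297,  0.9972, -0.0681,  0.4631],
       [-0.9994,  0.0307,  0.0138,  0.0792],
       [ 0.0159,  0.0676,  0.9976,  1.2531],
       [ 0.    ,  0.    ,  0.    ,  1.    ]])}
side {'vertical_fov': 44.49713339683418, 'cx': 318.3301991748105, 'cy': 198.75388995626167, 'T': array([[-0.9745,  0.07  , -0.2134,  0.198 ],
       [-0.2236, -0.3923,  0.8922,  1.5644],
       [-0.0212,  0.9172,  0.3979,  0.7666],
       [ 0.    ,  0.    ,  0.    ,  1.    ]])}
wrist {'vertical_fov': 70.59067739866221, 'cx': 319.7337102374567, 'cy': 198.32406044327186, 'T': array([[ 0.3886,  0.8731,  0.2943,  0.28  ],
       [-0.9214,  0.3692,  0.1214, -0.4512],
       [-0.0027, -0.3183,  0.948 ,  0.3734],
       [ 0.    ,  0.    ,  0.    ,  1.    ]])}
{'clock': 0.15, 'joint_positions': array([-1.171 ,  0.1263, -0.0404,  1.4054,  0.    ,  1.5708]), 'qvel': array([ 0.0013, -0.0028,  0.0022,  0.0006,  0.0016,  0.0015]), 'joint_efforts': array([  0.0003, -43.6272,  35.3151,   0.0135,   0.0001,  -0.    ]), 'position': array([ 0.2042, -0.4833,  0.2387]), 'eef_rot': array([-0.0006,  0.9801,  0.1985, -0.0001]), 'wrist_force': array([-0.6681,  0.1277,  0.7607]), 'torque': array([ 0.0158, -0.0615, -0.0595]), 'finger_force': 0.0, 'opening': 1.001026849621786}
```

View pics/top0.png

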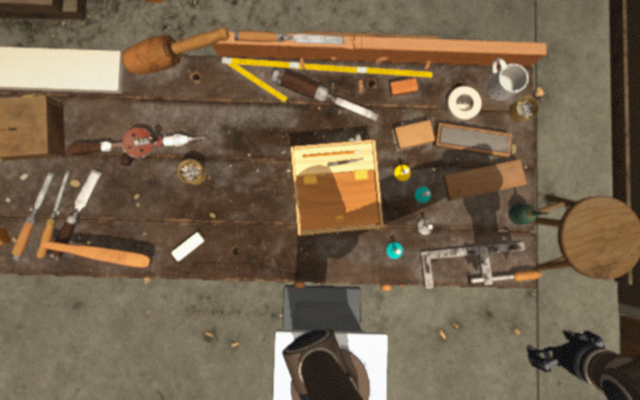

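View pics/side0.png

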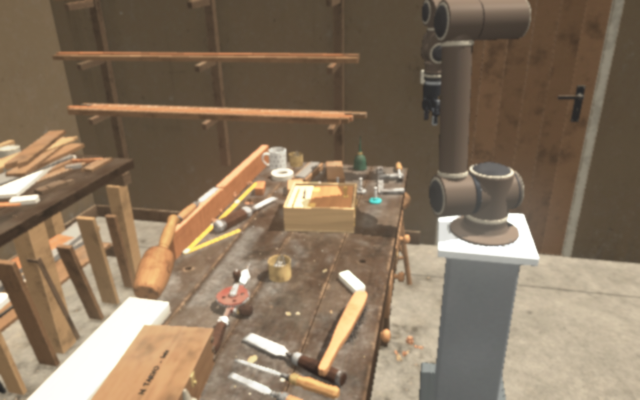

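The top view shows the box at columns 292-383, rows 140-235, the grey foot near (425,228), turquoise feet at (395,250) and (423,195), and a yellow one at (402,172). The side view shows the box at (320,205), with the loose feet beyond it.

```bash
python3 - <<'E'
import cv2
im=cv2.imread("pics/top0.png")[125:265,275:455]
cv2.imwrite("pics/crop0.png",cv2.resize(im,None,fx=4.2,fy=4.2,interpolation=cv2.INTER_CUBIC))
from h import *
c=get_calibration("top")
for p in[(292,145),(377,139),(383,229),(298,235)]: print(p,onz(c,*p,0.092))
print(onz(c,425,228,.03))
E
```

```text
(292, 145) [0.671  0.1258 0.092 ]
(377, 139) [ 0.695  -0.1052  0.092 ]
(383, 229) [ 0.4509 -0.1262  0.092 ]
(298, 235) [0.4282 0.1017 0.092 ]
[ 0.4566 -0.2566  0.03  ]
```

View pics/crop0.png

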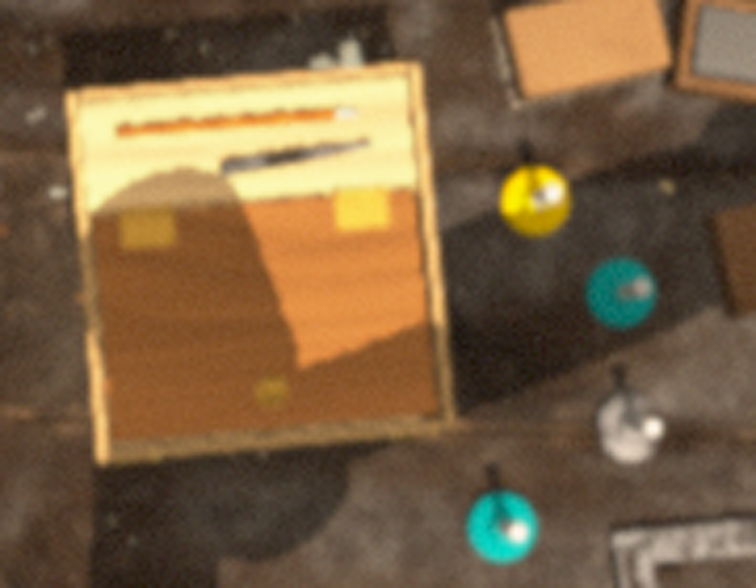

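View pics/wrist0.png

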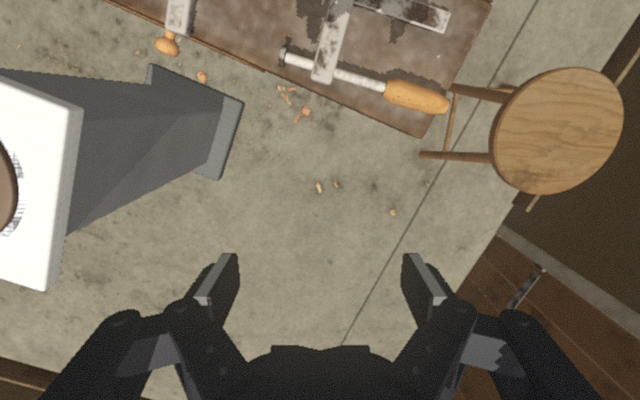

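The crop shows box corners at crop (68,92), (421,63), (454,425) and (100,463), and the brass pull at (270,390). The grey foot's disc is at (629,428) with its tip at (652,428), and cork is at upper right. The wrist view shows only the floor and the bench edge, so it is no use yet.

```bash
cat >> h.py <<'E'
def need(p,yaw):
    s=state(); w,x,y,z=s["eef_rot"]; M=R.from_quat([x,y,z,w]).as_matrix()
    d=M.T@(np.array(p)-s["position"])*1e3
    y0=np.degrees(np.arctan2(M[1,0],M[0,0])); print("tool shift",d,"yaw",y0,"turn",-((yaw-y0+180)%360-180), "pos",s["position"])
E
python3 - <<'E'
from h import *
c=get_calibration("top"); g=lambda u,v,z:onz(c,275+u/4.2,125+v/4.2,z)
P=[g(*p,.092) for p in[(68,92),(421,63),(454,425),(100,463)]]; P=np.array(P); print(P)
o=P.mean(0); yv=(P[0]-P[1]+P[3]-P[2]); xv=P[0]-P[3]+P[1]-P[2]
print("c",o,"yaw",np.degrees(np.arctan2(yv[1],yv[0]))-90,np.degrees(np.arctan2(xv[1],xv[0])),np.linalg.norm(yv)/2,np.linalg.norm(xv)/2)
pull=g(270,390,.116); print("pull",pull)
a=np.arctan2(xv[1],xv[0]); X=np.array([np.cos(a),np.sin(a)]);print("pred pull",o[:2]-.085*X, "hinge",o[:2]+.04*X)
f=g(629,428,.010);print("foot base",f,"tip",g(652,428,.06))
for n,p in dict(turqA=(503,527),turqB=(621,292),yel=(535,200)).items(): print(n,g(*p,.01))
need([*pull[:2],.2],np.degrees(a))
E
```

```text
[[ 0.6657  0.1278  0.092 ]
 [ 0.6921 -0.1004  0.092 ]
 [ 0.4584 -0.1263  0.092 ]
 [ 0.4276  0.0995  0.092 ]]
c [0.5609 0.0001 0.092 ] yaw 7.192409784548943 6.554910150808829 0.22882478539239376 0.23741260762346825
pull [ 0.477 -0.006  0.116]
pred pull [ 0.4765 -0.0096] hinge [0.6007 0.0047]
foot base [ 0.4596 -0.2613  0.01  ] tip [ 0.4602 -0.2629  0.06  ]
turqA [ 0.3896 -0.1757  0.01  ]
turqB [ 0.5531 -0.2546  0.01  ]
yel [ 0.615  -0.1941  0.01  ]
tool shift [ 437.0354 -333.4706   39.1128] yaw 22.904066429752184 turn 16.349156278943354 pos [ 0.2042 -0.4833  0.2387]
```

Request:
{"name": "drive_tool", "arguments": {"steps": [[0,0,0,8,1],[0,0,0,8,1],[33,-44,0,0,1],[33,-44,0,0,1],[33,-44,0,0,1],[33,-44,0,0,1],[33,-44,0,0,1],[33,-44,0,0,1],[33,-44,0,0,1],[33,-44,0,0,1],[33,-44,0,0,1],[0,0,0,0,1]]}}

```text
clock: 1.65
position: [0.4527, -0.0518, 0.2387]
eef_rot: [-0.0, 0.998, 0.063, -0.0]
wrist_force: [0.0, -0.2, 0.1]
opening: 1.002
finger_force: 0.0
```

```bash
python3 - <<'E'
from h import *
c,im=snap("wrist","w1"); print(proj(c,[.477,-.007,.11])); print(state()["joint_positions"]); need([.4768,-.008,.2],6.8)
E
```

```text
(np.float64(276.6544565281203), np.float64(161.9258629319905))
[-0.1172 -0.0054 -0.181   1.3963 -0.0002  2.9   ]
tool shift [ 30.3914 -41.805   38.7632] yaw 7.126564699062047 turn 0.32656469906203256 pos [ 0.4519 -0.0532  0.2388]
```

View pics/w1.png

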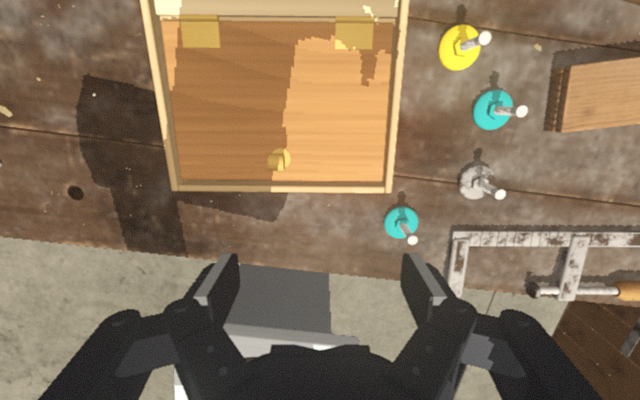

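The wrist view shows the pull at (279,159) against a prediction of (277,162), so the estimate is good. The grey foot is at (475,182) with its tip at (500,194).

Request:
{"name": "drive_tool", "arguments": {"steps": [[16,-20,40,0.3,0],[16,-20,40,0,0],[0,0,35,0,0],[0,0,18,0,0],[0,0,7,0,0],[0,0,0,0,0]]}}

```text
clock: 2.45
position: [0.4784, -0.012, 0.0995]
eef_rot: [0.0, 0.998, 0.057, -0.0]
wrist_force: [0.3, 0.4, 0.6]
opening: 0.503
finger_force: 0.0
```

```bash
python3 - <<'E'
from h import *
c,im=snap("wrist","w2"); print(proj(c,[.479,-.009,.11])); print(state()["joint_positions"]); need([.479,-.009,.099],6.8)
E
```

```text
(np.float64(314.90425779900875), np.float64(271.96249595556793))
[-0.0248  0.078  -0.4016  1.0904 -0.0001  3.0026]
tool shift [ 0.4715 -2.866   1.0014] yaw 6.54400028487489 turn -0.2559997151251139 pos [ 0.4789 -0.0119  0.1   ]
```

View pics/w2.png

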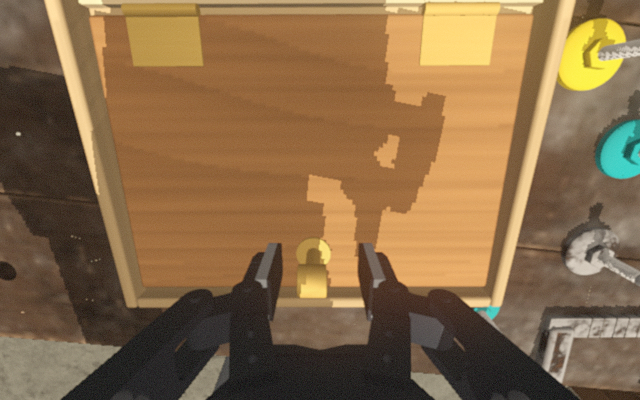

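The knob is between the pads, spanning cols 298-327 and rows 262-298. I'll triangulate it from both wrist views.

```bash
python3 - <<'E'
from h import *
c2=get_calibration("wrist"); ct=get_calibration("top")
# w1 camera: shift of tool between views, same orientation approx
o2,d2=ray(c2,312,281); ot,dt=ray(ct,339.3,217.9)
c1=dict(c2); 
def tri(o1,d1,o2,d2):
    A=np.c_[d1,-d2]; t=np.linalg.lstsq(A,o2-o1,rcond=None)[0]; return (o1+t[0]*d1+o2+t[1]*d2)/2, np.linalg.norm(o1+t[0]*d1-o2-t[1]*d2)
print(tri(o2,d2,ot,dt))
for z in(.11,.118,.125):print(onz(c2,312,281,z),onz(c2,313,251,z-.03))
T=np.array(c2["T"]).copy(); a=np.radians(7.1265-6.544); Rz=R.from_euler('z',a).as_matrix()
tcp2=np.array([.4789,-.0119,.1]); T[:3,3]=Rz@(T[:3,3]-tcp2)+np.array([.4519,-.0532,.2388]); T[:3,:3]=Rz@T[:3,:3]; c1["T"]=T
print(tri(o2,d2,*ray(c1,279,159)))
E
```

```text
(array([ 0.4769, -0.007 ,  0.1147]), np.float64(0.001627130720764566))
[ 0.4735 -0.008   0.11  ] [ 0.4743 -0.0077  0.08  ]
[ 0.4791 -0.0076  0.118 ] [ 0.4787 -0.0074  0.088 ]
[ 0.484  -0.0073  0.125 ] [ 0.4826 -0.0072  0.095 ]
(array([ 0.4805, -0.0095,  0.1186]), np.float64(0.004214363812132428))
```

Request:
{"name": "drive_tool", "arguments": {"steps": [[0,-4,-5,0,0],[0,0,0,0,-1],[0,0,0,0,-1],[0,0,0,0,-1],[0,0,0,0,-1],[0,0,0,0,-1]]}}

```text
clock: 3.25
position: [0.4785, -0.0079, 0.1045]
eef_rot: [0.001, 0.998, 0.057, 0.0]
wrist_force: [1.4, -5.2, 2.0]
opening: 0.148
finger_force: 58.5
```

```bash
python3 - <<'E'
from h import *
# arc in hinge frame: pull rel hinge; steps in (tool x, tool -z)
r=np.array([-125,33.]);
p=lambda t:np.array([-125*np.cos(t)+33*np.sin(t),125*np.sin(t)+33*np.cos(t)])
th=np.linspace(.06,1.70,15)
for a,b in zip(th,th[1:]): d=p(b)-p(a); print(round(b,2),d.round(1),p(b).round(0))
s=state();print(s["position"],s["opening"],s["finger_force"],s["wrist_force"])
E
```

```text
0.18 [ 5.6 14.1] [-117.   55.]
0.29 [ 7.2 13.3] [-110.   68.]
0.41 [ 8.7 12.4] [-101.   80.]
0.53 [10.1 11.3] [-91.  92.]
0.65 [11.3 10. ] [-80. 102.]
0.76 [12.4  8.7] [-68. 110.]
0.88 [13.3  7.1] [-54. 117.]
1.0 [14.1  5.5] [-40. 123.]
1.11 [14.6  3.8] [-25. 127.]
1.23 [15.   2.1] [-10. 129.]
1.35 [15.1  0.3] [  5. 129.]
1.47 [15.1 -1.4] [ 20. 128.]
1.58 [14.8 -3.2] [ 35. 125.]
1.7 [14.3 -4.9] [ 49. 120.]
[ 0.4785 -0.0079  0.1045] 0.14754638699415656 58.47027897834778 [ 1.4429 -5.2395  2.0256]
```

Request:
{"name": "drive_tool", "arguments": {"steps": [[5.6,0,-14.1,0,-1],[7.2,0,-13.3,0,-1],[8.7,0,-12.4,0,-1],[10.1,0,-11.3,0,-1],[11.3,0,-10,0,-1],[12.4,0,-8.7,0,-1],[13.3,0,-7.1,0,-1],[0,0,0,0,-1]]}}

```text
clock: 4.25
position: [0.546, 0.0, 0.1809]
eef_rot: [0.001, 0.998, 0.058, -0.001]
wrist_force: [-1.6, -4.4, 1.7]
opening: 0.145
finger_force: 59.5
```

```bash
cat > a.py <<'E'
from h import *
s=state();a=np.radians(6.8);X=np.array([np.cos(a),np.sin(a)])
d=s["position"][:2]-[.6007,.0047]; x=d@X*1e3; z=(s["position"][2]+.011-.077)*1e3
print("rel hinge",x,z,"r",np.hypot(x,z),"(129.3) theta",np.arctan2(z,-x)-np.arctan2(33,125),s["wrist_force"],s["opening"],s["position"])
E
python3 a.py
```

```text
rel hinge -54.832240422456046 114.86028891661752 r 127.27710147451847 (129.3) theta 0.8672951283328648 [-1.6354 -4.4177  1.7017] 0.14462829294223611 [0.546  0.     0.1809]
```

Request:
{"name": "drive_tool", "arguments": {"steps": [[14.1,0,-5.5,0,-1],[14.6,0,-3.8,0,-1],[15,0,-2.1,0,-1],[15.1,0,-0.3,0,-1],[15.1,0,1.4,0,-1],[14.8,0,3.2,0,-1],[14.3,0,4.9,0,-1],[0,0,0,0,-1]]}}

```text
clock: 5.25
position: [0.6498, 0.0122, 0.1833]
eef_rot: [0.0, 0.998, 0.058, 0.0]
wrist_force: [0.8, -3.5, 3.7]
opening: 0.148
finger_force: 59.5
```

```bash
python3 a.py
```

```text
rel hinge 49.60327153732647 117.31365465899758 r 127.36945519494179 (129.3) theta 1.7127130794207028 [ 0.8471 -3.5003  3.743 ] 0.14806129221883577 [0.6498 0.0122 0.1833]
```

Request:
{"name": "drive_tool", "arguments": {"steps": [[0,0,0,0,0],[0,0,0,0,0],[0,0,0,0,0],[0,0,-40,0,0],[0,0,-45,0,0],[-36,42,-10,0,0],[-36,42,0,0,0],[-36,42,0,0,0],[-36,42,0,0,0],[-36,42,0,0,0],[-36,40,0,0,0]]}}

```text
clock: 6.62
position: [0.4616, -0.2618, 0.2785]
eef_rot: [0.0, 0.998, 0.058, 0.0]
wrist_force: [0.6, -1.0, 0.1]
opening: 0.496
finger_force: 0.0
```

Request:
{"name": "drive_tool", "arguments": {"steps": [[0,0,10,-10,0],[0,0,10,-10,0],[0,0,10,-10,0],[0,0,10,-10,0],[0,0,0,-10,0],[0,0,0,-10,0],[0,0,0,-10,0],[0,0,0,-10,0],[0,0,0,-10,0],[0,0,0,0,0]]}}

```text
clock: 7.88
position: [0.4628, -0.2605, 0.2385]
eef_rot: [0.0, 0.666, 0.746, 0.0]
wrist_force: [-0.1, 0.6, -0.7]
opening: 0.501
finger_force: 0.0
```

```bash
python3 - <<'E'
from h import *
c,im=snap("wrist","w3"); ct,it=snap("top","t3")
print(proj(c,[.46,-.262,.06]),proj(c,[.46,-.262,.01])); print(state()["joint_positions"]); need([.460,-.262,.15],96.8)
cr=cv2.resize(it[120:270,270:450],None,fx=2.22,fy=2.22,interpolation=cv2.INTER_CUBIC)
m=np.zeros((400,800,3),np.uint8); m[:333,:400]=cr[:333,:400]; m[:250,400:]=cv2.resize(im,(400,250)); cv2.imwrite("pics/m3.png",m[:,:,::-1])
E
```

```text
(np.float64(316.9964717129947), np.float64(180.61501176132293)) (np.float64(317.3102031146021), np.float64(170.7770377003773))
[-0.5129  0.1374 -0.0281  1.4052  0.0002  0.9456]
tool shift [-1.1163 -2.9533 88.4511] yaw 96.43732477300918 turn -0.36267522699080246 pos [ 0.4628 -0.2606  0.2385]
```

View pics/m3.png

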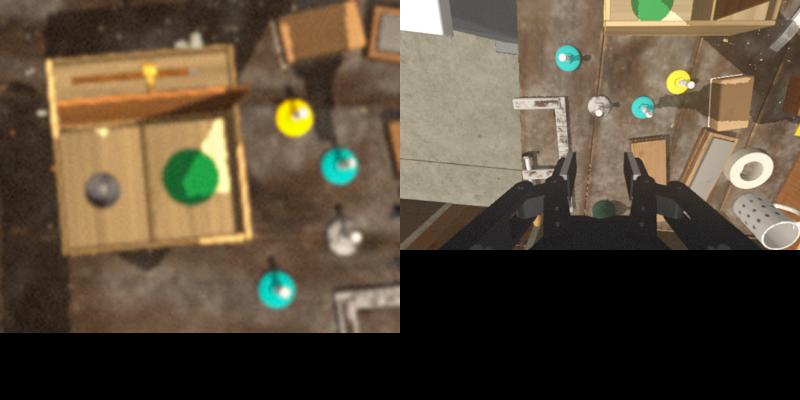

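The top view shows the flap up, the green felt in the right bay at mosaic (190,177) and the kept foot in the left bay at (102,189). The wrist view shows the grey foot at about (320,167), with turquoise feet on either side of it.

```bash
python3 - <<'E'
from h import *
ct=get_calibration("top"); cw=get_calibration("wrist")
def felt(fn,c,roi):
    im=cv2.imread("pics/"+fn+".png"); h=cv2.cvtColor(im,cv2.COLOR_BGR2HSV); m=cv2.inRange(h,(50,90,40),(75,255,255))
    k=np.zeros_like(m); y0,y1,x0,x1=roi; k[y0:y1,x0:x1]=m[y0:y1,x0:x1]
    n,l,s,ce=cv2.connectedComponentsWithStats(k); i=1+s[1:,4].argmax(); print(fn,s[i],ce[i],onz(c,*ce[i],.010))
felt("t3",ct,(170,235,330,385)); felt("w3",cw,(0,60,330,640))
im=cv2.imread("pics/w3.png"); 
cv2.imwrite("pics/c3.png",cv2.resize(im[130:210,260:400],None,fx=5,fy=5,interpolation=cv2.INTER_CUBIC))
a=np.radians(6.8);X=np.array([np.cos(a),np.sin(a)]);Y=np.array([-X[1],X[0]])
print("bay centre right",np.array([.5609,.0001])-.038*X-.0555*Y)
E
```

```text
t3 [344 188  24  24 449] [355.4722 199.3229] [ 0.5332 -0.0594  0.01  ]
w3 [ 371    0   66   33 1793] [402.3118  14.092 ] [ 0.5347 -0.0745  0.01  ]
bay centre right [ 0.5297 -0.0595]
```

View pics/c3.png

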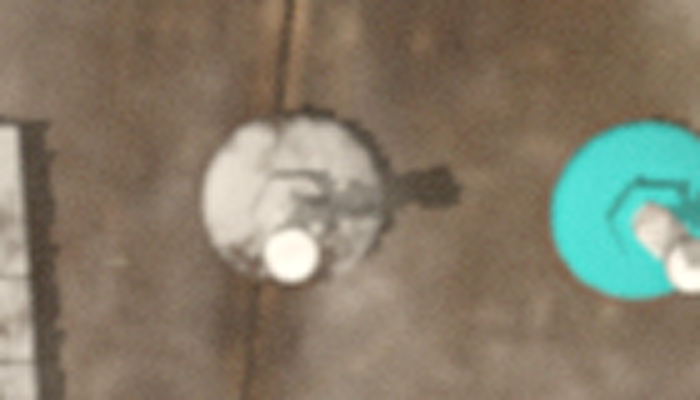

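The crop shows the disc centre at (318.4,169.4) and the tip at (318.4,181.2), within 1.5 px of the prediction. The foot is upright at (0.461,-0.262), so I'll grasp it.

Request:
{"name": "drive_tool", "arguments": {"steps": [[-1.2,-1.9,45,-0.4,0],[0,0,50,0,0],[0,0,45,0,0],[0,0,35,0,0],[0,0,18,0,0],[0,0,6,0,0],[0,0,0,0,0],[0,0,0,0,-1],[0,0,0,0,-1],[0,0,0,0,-1],[0,0,0,0,-1],[0,0,0,0,-1]]}}

```text
clock: 9.48
position: [0.4616, -0.2625, 0.0403]
eef_rot: [0.001, 0.663, 0.749, 0.0]
wrist_force: [0.1, -0.5, 5.4]
opening: 0.086
finger_force: 58.6
```

Request:
{"name": "drive_tool", "arguments": {"steps": [[0,0,-20,0,-1],[0,0,-40,0,-1],[0,0,-50,0,-1],[0,0,-30,0,-1],[38,19,0,0,-1],[39,19,0,0,-1],[39,19,0,0,-1],[0,0,0,0,-1],[0,0,0,0,-1]]}}

```text
clock: 10.6
position: [0.5032, -0.1401, 0.179]
eef_rot: [-0.0, 0.662, 0.749, -0.0]
wrist_force: [0.9, -0.2, -1.0]
opening: 0.086
finger_force: 58.7
```

```bash
python3 - <<'E'
from h import *
c,im=snap("wrist","w4"); s=state(); print(s["opening"],s["finger_force"],s["wrist_force"])
need([.5335,-.060,.18],96.8)
h=cv2.cvtColor(im,cv2.COLOR_RGB2HSV); m=cv2.inRange(h,(50,90,40),(75,255,255))
n,l,st,ce=cv2.connectedComponentsWithStats(m); i=1+st[1:,4].argmax()
ct,_=cv2.findContours((l==i).astype(np.uint8),0,2); e=cv2.fitEllipse(cv2.convexHull(ct[0])); print(st[i],ce[i],e,onz(c,*e[0],.01))
p=np.array([onz(c,*q[0],.01) for q in cv2.convexHull(ct[0])]); print(cv2.minEnclosingCircle(p[:,:2].astype(np.float32)))
print(proj(c,[.5335,-.06,.01]))
E
```

```text
0.08223379124592022 58.68884414434433 [ 0.6128  0.4254 -1.2468]
tool shift [76.2551 39.9378 -0.9836] yaw 96.9793442554303 turn 0.1793442554302942 pos [ 0.5031 -0.1405  0.1791]
[ 323   71   72   75 4187] [358.1194 107.6609] ((358.1895446777344, 107.61620330810547), (70.51264190673828, 75.55318450927734), 20.71998405456543) [ 0.5327 -0.0574  0.01  ]
((0.532729983329773, -0.058797795325517654), 0.03688324987888336)
(np.float64(358.5330590441561), np.float64(110.37094341488414))
```

View pics/w4.png

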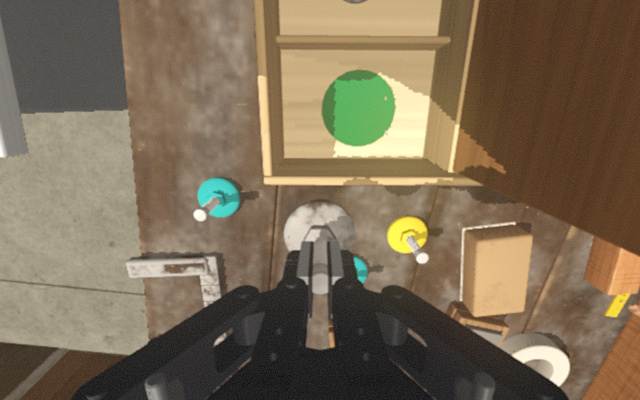

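The wrist view shows the foot upright in the grip, disc centre at about (319,228), and the felt ellipse centred at (358,108).

```bash
python3 - <<'E'
from h import *
c=get_calibration("wrist"); p=state()["position"]; print(proj(c,[p[0],p[1],p[2]-.0403+.010]), onz(c,319,229,p[2]-.030)-p)
E
```

```text
(np.float64(319.64626504271666), np.float64(238.02179487633327)) [-0.0012  0.0064 -0.03  ]
```

Request:
{"name": "drive_tool", "arguments": {"steps": [[38,20,0,0,-1],[39,19.5,0,0,-1],[0,0,0,0,-1],[0,0,40,0,-1],[0,0,40,0,-1],[0,0,0,0,-1]]}}

```text
clock: 11.4
position: [0.5305, -0.06, 0.0965]
eef_rot: [-0.003, 0.663, 0.748, -0.002]
wrist_force: [0.3, -0.6, -2.0]
opening: 0.089
finger_force: 58.7
```

```bash
python3 - <<'E'
from h import *
c,im=snap("wrist","w5"); s=state(); print(s["opening"],s["finger_force"],s["wrist_force"])
need([.533,-.059,.0518],96.8)
E
```

```text
0.08642607358767115 58.74339938163757 [ 1.5168  0.0573 -0.7734]
tool shift [ 0.8758  1.2542 46.9648] yaw 96.90419700167912 turn 0.10419700167912538 pos [ 0.532  -0.06    0.0988]
```

View pics/w5.png

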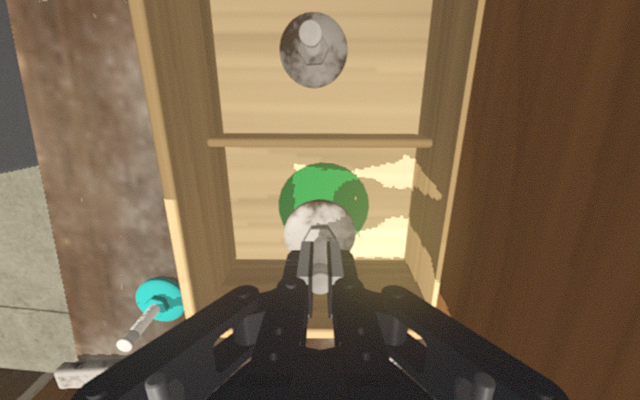

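The foot's disc centre is at about (319,235) over the felt (323,200 and still below it in height). The kept foot stands at (313,50). I'll lower it gently.

Request:
{"name": "drive_tool", "arguments": {"steps": [[-1,1,20,0,-1],[0,0,14,0,-1],[0,0,6,0,-1],[0,0,3,0,-1],[0,0,2,0,-1],[0,0,0,0,-1]]}}

```text
clock: 12.2
position: [0.5346, -0.0596, 0.0546]
eef_rot: [0.0, 0.663, 0.749, 0.0]
wrist_force: [-0.7, -0.4, -0.6]
opening: 0.083
finger_force: 58.9
```

Request:
{"name": "drive_tool", "arguments": {"steps": [[0,-1,2,0,-1],[0,0,1,0,-1],[0,0,1,0,-1],[0,0,0,0,-1]]}}

```text
clock: 12.7
position: [0.5334, -0.0598, 0.0504]
eef_rot: [-0.0, 0.663, 0.749, -0.0]
wrist_force: [-0.0, 0.7, -1.0]
opening: 0.086
finger_force: 59.1
```

Request:
{"name": "drive_tool", "arguments": {"steps": [[0,0,0.7,0,-1],[0,0,0.7,0,-1],[0,0,0,0,-1]]}}

```text
clock: 13.08
position: [0.5335, -0.0598, 0.0503]
eef_rot: [0.0, 0.663, 0.749, 0.0]
wrist_force: [-3.7, 0.1, 8.8]
opening: 0.086
finger_force: 60.1
```

Request:
{"name": "drive_tool", "arguments": {"steps": [[0,0,0,0,-0.7],[0,0,0,0,-0.5],[0,0,0,0,-0.4],[0,0,0,0,-0.3],[0,0,0,0,-0.3],[0,0,-20,0,-0.3],[0,0,-45,0,-0.3],[0,0,-60,0,-0.3],[0,0,-60,0,-0.3],[0,0,-30,0,-0.3],[0,0,0,0,-0.3]]}}

```text
clock: 14.45
position: [0.5347, -0.0599, 0.2668]
eef_rot: [0.002, 0.663, 0.749, 0.001]
wrist_force: [0.5, 0.7, -0.3]
opening: 0.349
finger_force: 0.0
```

```bash
python3 - <<'E'
from h import *
c,im=snap("wrist","w6"); print(proj(c,[.533,-.06,.02]),proj(c,[.533,-.06,.07])); need([.65,.012,.26],6.8)
ct,it=snap("top","t6"); m=np.zeros((400,800,3),np.uint8); m[:333,:400]=cv2.resize(it[120:270,270:450],None,fx=2.22,fy=2.22,interpolation=cv2.INTER_CUBIC)[:333,:400]; m[:250,400:]=cv2.resize(im,(400,250)); cv2.imwrite("pics/m6.png",m[:,:,::-1])
print(state()["joint_positions"])
E
```

```text
(np.float64(317.45850602584943), np.float64(166.58945314771447)) (np.float64(317.38260264957114), np.float64(175.41362494969624))
tool shift [ 57.1674 123.9158   4.9092] yaw 97.00521311701591 turn 90.20521311701592 pos [ 0.534  -0.0599  0.2647]
[-0.1117  0.1503  0.0413  1.4622  0.      1.3369]
```

View pics/m6.png

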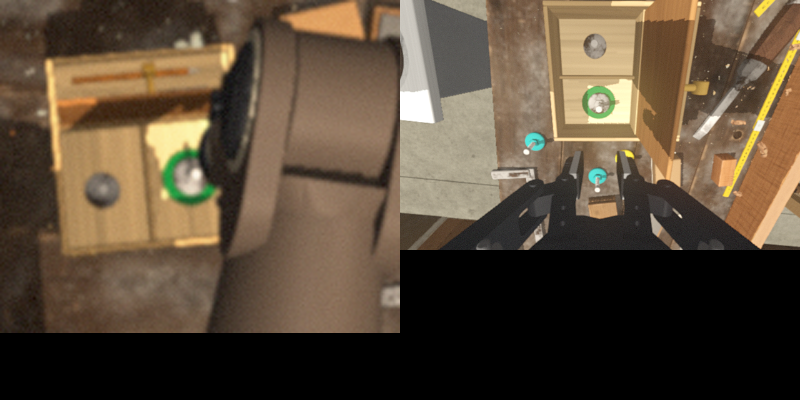

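The foot stands upright, centred on the green felt, and the flap is still up. Now back to the pull.

Request:
{"name": "drive_tool", "arguments": {"steps": [[0,0,-12,10,0],[0,0,0,10,0],[0,0,0,10,0],[0,0,0,10,0],[0,0,0,10,0],[0,0,0,10,0],[0,0,0,10,0],[0,0,0,10,0],[0,0,0,10.2,0],[41,-19,0,0,0],[41,-19,0,0,0],[41,-19,0,0,0]]}}

```text
clock: 16.05
position: [0.6493, 0.012, 0.2738]
eef_rot: [-0.0, 0.998, 0.059, -0.002]
wrist_force: [-0.0, -0.8, -0.2]
opening: 0.501
finger_force: 0.0
```

Request:
{"name": "drive_tool", "arguments": {"steps": [[0,0,0,0,0]]}}

```text
clock: 16.18
position: [0.65, 0.013, 0.2714]
eef_rot: [-0.0, 0.998, 0.06, -0.003]
wrist_force: [1.1, -0.7, -1.2]
opening: 0.495
finger_force: 0.0
```

```bash
python3 - <<'E'
from h import *
need([.6498,.0122,.1833],6.6)
c,im=snap("wrist","w7");cv2.imwrite("pics/w7.png",im[:,:,::-1]); print(proj(c,[.6498,.0122,.1943]))
h=cv2.cvtColor(im,cv2.COLOR_RGB2HSV); m=cv2.inRange(h,(20,110,90),(32,255,255)); n,l,st,ce=cv2.connectedComponentsWithStats(m)
print([(st[i],ce[i]) for i in range(1,n) if st[i,4]>150])
E
```

```text
tool shift [ 0.1622  0.8201 88.1461] yaw 6.936471313887604 turn 0.3364713138876141 pos [0.65   0.013  0.2714]
(np.float64(321.5070173090514), np.float64(211.125430054965))
[(array([200,   0,  28,  19, 290], dtype=int32), array([215.5862,   6.669 ])), (array([438, 186,  34,  31, 741], dtype=int32), array([453.2429, 200.3954])), (array([312, 217,  18,  44, 413], dtype=int32), array([321.2712, 235.2954]))]
```

```bash
python3 - <<'E'
from h import *
im=cv2.imread("pics/w7.png"); h=cv2.cvtColor(im,cv2.COLOR_BGR2HSV)
for r in range(185,275,4): print(r,[tuple(h[r,c].tolist()) for c in(304,314,321,328,338)])
c=get_calibration("wrist")
a=np.radians(6.8);X=np.array([np.cos(a),np.sin(a)]);H=np.array([.6007,.0047])
for t in(1.5,1.55,1.6,1.65,1.7,1.75):
    x=-.125*np.cos(t)+.033*np.sin(t); z=.077+.125*np.sin(t)+.033*np.cos(t)
    ex=-.149*np.cos(t)+.003*np.sin(t); ez=.077+.149*np.sin(t)+.003*np.cos(t)
    print(t,proj(c,[*(H+x*X),z]),"edge",proj(c,[*(H+ex*X),ez]))
E
```

```text
185 [(19, 89, 217), (19, 87, 216), (19, 86, 216), (19, 87, 217), (20, 90, 216)]
189 [(18, 88, 215), (19, 87, 221), (19, 88, 223), (19, 85, 223), (19, 86, 225)]
193 [(19, 87, 223), (18, 90, 212), (18, 89, 207), (18, 90, 167), (16, 97, 123)]
197 [(17, 86, 160), (15, 62, 128), (16, 48, 154), (20, 52, 143), (17, 86, 110)]
201 [(17, 97, 174), (14, 69, 129), (16, 71, 147), (17, 91, 169), (18, 88, 202)]
205 [(19, 85, 228), (19, 85, 227), (20, 84, 228), (19, 86, 226), (19, 84, 226)]
209 [(19, 82, 230), (19, 85, 229), (19, 82, 230), (18, 83, 231), (19, 84, 229)]
213 [(15, 136, 141), (14, 132, 143), (15, 132, 143), (15, 119, 152), (16, 125, 149)]
217 [(15, 145, 125), (19, 142, 172), (19, 150, 162), (20, 147, 160), (14, 128, 128)]
221 [(15, 149, 127), (20, 143, 204), (20, 145, 199), (20, 148, 197), (14, 147, 120)]
225 [(13, 145, 120), (20, 135, 218), (20, 141, 214), (20, 138, 215), (14, 143, 130)]
229 [(15, 142, 126), (20, 138, 211), (20, 142, 209), (21, 139, 216), (13, 135, 123)]
233 [(14, 140, 131), (19, 144, 191), (20, 141, 197), (20, 144, 203), (16, 147, 130)]
237 [(15, 145, 120), (13, 138,
[... 947 characters left out ...]
646576637))
1.55 (np.float64(322.5367666208042), np.float64(235.4701828451081)) edge (np.float64(322.6060574975195), np.float64(285.74216406823325))
1.6 (np.float64(322.55264972640526), np.float64(227.46244172353127)) edge (np.float64(322.64530013245536), np.float64(277.1733655376922))
1.65 (np.float64(322.56515829534663), np.float64(219.3764456547073)) edge (np.float64(322.6812517716868), np.float64(268.16252601957785))
1.7 (np.float64(322.57420235514974), np.float64(211.26700477485244)) edge (np.float64(322.71354551049245), np.float64(258.7672690589468))
1.75 (np.float64(322.57973033964555), np.float64(203.18913120805885)) edge (np.float64(322.7418487069951), np.float64(249.0525011475039))
```

Request:
{"name": "drive_tool", "arguments": {"steps": [[-11.5,0.8,10,0.2,0],[0,0,35,0,0],[0,0,27,0,0],[0,0,10,0,0],[0,0,0,0,0],[0,0,0,0,-1],[0,0,0,0,-1],[0,0,0,0,-1],[0,0,0,0,-1],[0,0,0,0,-1]]}}

```text
clock: 17.48
position: [0.6381, 0.0107, 0.1956]
eef_rot: [-0.001, 0.998, 0.058, 0.001]
wrist_force: [-1.1, 6.1, 3.5]
opening: 0.148
finger_force: 58.9
```

```bash
python3 a.py; python3 - <<'E'
from h import *
p=lambda t:np.array([-125*np.cos(t)+33*np.sin(t),125*np.sin(t)+33*np.cos(t)])
th=np.linspace(1.61,.0,15)
for a,b in zip(th,th[1:]): d=p(b)-p(a); print(round(b,2),d.round(1),p(b).round(0))
E
```

```text
rel hinge 37.796391099436605 129.60224902811635 r 135.00114863691886 (129.3) theta 1.5964489919342957 [-1.0946  6.0591  3.5016] 0.14769219674554393 [0.6381 0.0107 0.1956]
1.5 [-14.4   3.5] [ 23. 127.]
1.38 [-14.7   1.8] [  9. 129.]
1.27 [-14.9   0.1] [ -6. 129.]
1.15 [-14.8  -1.6] [-21. 128.]
1.04 [-14.5  -3.2] [-35. 124.]
0.92 [-14.   -4.9] [-49. 119.]
0.8 [-13.4  -6.5] [-63. 113.]
0.69 [-12.5  -8. ] [-75. 105.]
0.57 [-11.6  -9.3] [-87.  96.]
0.46 [-10.4 -10.6] [-97.  85.]
0.34 [ -9.1 -11.7] [-106.   73.]
0.23 [ -7.7 -12.7] [-114.   61.]
0.12 [ -6.2 -13.5] [-120.   47.]
0.0 [ -4.6 -14.1] [-125.   33.]
```

Request:
{"name": "drive_tool", "arguments": {"steps": [[-14.4,0,-3.5,0,-1],[-14.7,0,-1.8,0,-1],[-14.9,0,0,0,-1],[-14.8,0,1.6,0,-1],[-14.5,0,3.2,0,-1],[-14,0,4.9,0,-1],[-13.4,0,6.5,0,-1],[0,0,0,0,-1]]}}

```text
clock: 18.48
position: [0.5374, -0.0012, 0.1854]
eef_rot: [-0.001, 0.998, 0.058, 0.002]
wrist_force: [-4.1, 5.3, 7.7]
opening: 0.146
finger_force: 59.7
```

```bash
python3 a.py
```

```text
rel hinge -63.58043134033213 119.40037371133681 r 135.27350254883467 (129.3) theta 0.8233786440512604 [-4.1311  5.321   7.6922] 0.14605786270799095 [ 0.5374 -0.0012  0.1854]
```

Request:
{"name": "drive_tool", "arguments": {"steps": [[-12.5,0,8,0,-1],[-11.6,0,9.3,0,-1],[-10.4,0,10.6,0,-1],[-9.1,0,11.7,0,-1],[-7.7,0,12.7,0,-1],[-6.2,0,13.5,0,-1],[0,0,0,0,-1]]}}

```text
clock: 19.35
position: [0.4797, -0.008, 0.1178]
eef_rot: [-0.001, 0.998, 0.058, 0.0]
wrist_force: [-4.3, 5.4, 3.6]
opening: 0.147
finger_force: 82.0
```

```bash
python3 a.py
```

```text
rel hinge -121.6830307475323 51.78114606138855 r 132.2423799669975 (129.3) theta 0.14421786483770077 [-4.3332  5.4426  3.5579] 0.14743375953881732 [ 0.4797 -0.008   0.1178]
```

Request:
{"name": "drive_tool", "arguments": {"steps": [[-2.5,0,7,0,-1],[-1.5,0,5,0,-1],[0,0,0,0,-1]]}}

```text
clock: 19.73
position: [0.476, -0.0084, 0.1062]
eef_rot: [-0.001, 0.998, 0.058, 0.0]
wrist_force: [-4.8, 4.9, 4.2]
opening: 0.146
finger_force: 85.8
```

Request:
{"name": "drive_tool", "arguments": {"steps": [[0,0,1.5,0,-1],[0,0,0,0,-1]]}}

```text
clock: 19.98
position: [0.4757, -0.0084, 0.1049]
eef_rot: [-0.001, 0.998, 0.058, -0.0]
wrist_force: [-7.1, 3.8, 5.0]
opening: 0.141
finger_force: 86.7
```

Request:
{"name": "drive_tool", "arguments": {"steps": [[0,0,1.5,0,-1],[0,0,0,0,-1]]}}

```text
clock: 20.23
position: [0.4752, -0.0085, 0.1034]
eef_rot: [-0.001, 0.998, 0.058, -0.001]
wrist_force: [-9.1, 5.1, 7.3]
opening: 0.147
finger_force: 86.9
```

Request:
{"name": "drive_tool", "arguments": {"steps": [[-1,0,1.5,0,-1],[0,0,0,0,-1]]}}

```text
clock: 20.48
position: [0.475, -0.0085, 0.1021]
eef_rot: [-0.001, 0.998, 0.058, 0.0]
wrist_force: [-6.5, 4.8, 5.7]
opening: 0.146
finger_force: 87.3
```

Request:
{"name": "drive_tool", "arguments": {"steps": [[0,0,1.5,0,-1],[0,0,0,0,-1]]}}

```text
clock: 20.72
position: [0.4747, -0.0085, 0.1005]
eef_rot: [-0.001, 0.998, 0.058, -0.0]
wrist_force: [-7.8, 4.3, 6.4]
opening: 0.146
finger_force: 87.9
```

Request:
{"name": "drive_tool", "arguments": {"steps": [[0,0,1.5,0,-1],[0,0,0,0,-1]]}}

```text
clock: 20.98
position: [0.4747, -0.0086, 0.0988]
eef_rot: [-0.001, 0.998, 0.058, -0.0]
wrist_force: [-6.5, 3.8, 5.0]
opening: 0.145
finger_force: 88.7
```

Request:
{"name": "drive_tool", "arguments": {"steps": [[-0.5,0,1.5,0,-1],[0,0,0,0,-1]]}}

```text
clock: 21.22
position: [0.4742, -0.0086, 0.0974]
eef_rot: [-0.001, 0.998, 0.058, -0.0]
wrist_force: [-6.5, 4.7, 5.2]
opening: 0.147
finger_force: 88.8
```

Request:
{"name": "drive_tool", "arguments": {"steps": [[0,0,1.5,0,-1],[0,0,0,0,-1]]}}

```text
clock: 21.48
position: [0.4738, -0.0087, 0.0958]
eef_rot: [-0.001, 0.998, 0.058, -0.001]
wrist_force: [-7.8, 3.7, 6.1]
opening: 0.149
finger_force: 89.0
```

```bash
python3 - <<'E'
from h import *
c,im=snap("wrist","w8"); h=cv2.cvtColor(im,cv2.COLOR_RGB2HSV)
print([(r,tuple(h[r,319].tolist())) for r in range(225,330,5)])
ct,it=snap("top","t8"); h=cv2.cvtColor(it,cv2.COLOR_RGB2HSV)
for t in (0,.04,.08,.15):
    a=np.radians(6.8);X=np.array([np.cos(a),np.sin(a)]);H=np.array([.6007,.0047]); Y=np.array([-X[1],X[0]])
    q=H-X*(.149*np.cos(t)-.003*np.sin(t)); z=.077+.149*np.sin(t)+.003*np.cos(t)
    print(t,"edge rows w",[proj(c,[*(q+s*Y),z]) for s in(-.06,.06)],"stem base",proj(c,[*(H-X*(.125*np.cos(t)-.003*np.sin(t))),.077+.125*np.sin(t)+.003*np.cos(t)]))
for col in(240,250,400,410): print(col,[(r,tuple(cv2.cvtColor(im,cv2.COLOR_RGB2HSV)[r,col].tolist())) for r in range(240,340,6)])
E
```

```text
[(225, (13, 150, 151)), (230, (14, 151, 149)), (235, (19, 158, 179)), (240, (20, 154, 180)), (245, (17, 161, 125)), (250, (18, 173, 122)), (255, (18, 155, 127)), (260, (17, 167, 122)), (265, (19, 158, 152)), (270, (20, 154, 185)), (275, (20, 143, 227)), (280, (21, 134, 250)), (285, (24, 129, 250)), (290, (21, 137, 251)), (295, (17, 114, 132)), (300, (18, 116, 174)), (305, (15, 97, 140)), (310, (13, 88, 116)), (315, (14, 88, 125)), (320, (16, 94, 125)), (325, (14, 97, 121))]
0 edge rows w [(np.float64(420.21999319765973), np.float64(278.94837052859344)), (np.float64(227.30312045693896), np.float64(278.99323852541704))] stem base (np.float64(323.66957587809696), np.float64(244.4241723274107))
0.04 edge rows w [(np.float64(423.56678232481124), np.float64(284.45569616499506)), (np.float64(224.1593156872769), np.float64(284.484287736108))] stem base (np.float64(323.7509987222503), np.float64(248.18277427921444))
0.08 edge rows w [(np.float64(427.1868125152092), np.float64(289.98574633164236)), (np.float64(220.7583106478206), np.float64(289.9968583624121))] stem base (np.float64(323.837744
[... 1076 characters left out ...]
16, 137, 231)), (258, (16, 141, 229)), (264, (16, 139, 231)), (270, (16, 140, 229)), (276, (16, 140, 233)), (282, (14, 124, 132)), (288, (10, 147, 80)), (294, (11, 110, 79)), (300, (12, 134, 74)), (306, (12, 100, 74)), (312, (178, 66, 73)), (318, (177, 29, 98)), (324, (4, 21, 97)), (330, (7, 23, 99)), (336, (8, 10, 99))]
410 [(240, (16, 139, 227)), (246, (16, 145, 220)), (252, (16, 140, 229)), (258, (16, 139, 229)), (264, (16, 138, 233)), (270, (16, 143, 228)), (276, (16, 137, 234)), (282, (16, 121, 137)), (288, (11, 126, 87)), (294, (8, 124, 80)), (300, (8, 114, 76)), (306, (10, 141, 67)), (312, (11, 122, 65)), (318, (12, 75, 68)), (324, (7, 49, 68)), (330, (3, 50, 61)), (336, (0, 40, 57))]
```

The pixel rows put the flap edge at about row 280, against 279 predicted for fully closed. I'll press a little further until there is a clear stop.

Request:
{"name": "drive_tool", "arguments": {"steps": [[0,0,1.5,0,-1],[0,0,0,0,-1]]}}

```text
clock: 21.82
position: [0.4734, -0.0087, 0.0941]
eef_rot: [-0.001, 0.998, 0.058, -0.001]
wrist_force: [-9.7, 4.9, 5.9]
opening: 0.145
finger_force: 89.3
```

Request:
{"name": "drive_tool", "arguments": {"steps": [[0,0,1.5,0,-1],[0,0,0,0,-1]]}}

```text
clock: 22.08
position: [0.4731, -0.0088, 0.0929]
eef_rot: [-0.001, 0.998, 0.058, -0.001]
wrist_force: [-11.5, 6.0, 9.8]
opening: 0.15
finger_force: 89.7
```

Request:
{"name": "drive_tool", "arguments": {"steps": [[0,0,1.5,0,-1],[0,0,0,0,-1]]}}

```text
clock: 22.32
position: [0.4731, -0.0088, 0.0927]
eef_rot: [-0.001, 0.998, 0.058, -0.001]
wrist_force: [-15.8, 3.7, 20.1]
opening: 0.145
finger_force: 91.0
```

Request:
{"name": "drive_tool", "arguments": {"steps": [[0,0,1,0,-1],[0,0,0,0,-1]]}}

```text
clock: 22.58
position: [0.4731, -0.0088, 0.0926]
eef_rot: [-0.001, 0.998, 0.058, -0.0]
wrist_force: [-19.0, 3.2, 25.9]
opening: 0.145
finger_force: 91.9
```

The TCP has stopped while the force rises to 26 N, so the flap is home. I'll release and back off.

Request:
{"name": "drive_tool", "arguments": {"steps": [[0,0,-1,0,-1],[0,0,0,0,0],[0,0,0,0,0],[0,0,0,0,0],[0,0,0,0,0],[0,0,-15,0,0],[0,0,-40,0,0],[0,0,-50,0,0],[0,0,-40,0,0],[0,0,0,0,0]]}}

```text
clock: 23.82
position: [0.4766, -0.0097, 0.2396]
eef_rot: [0.0, 0.998, 0.058, 0.004]
wrist_force: [-0.6, -0.4, -0.2]
opening: 0.499
finger_force: 0.0
```

```bash
python3 - <<'E'
from h import *
c,im=snap("wrist","w9"); h=cv2.cvtColor(im,cv2.COLOR_RGB2HSV)
m=cv2.inRange(h,(17,110,90),(32,255,255)); n,l,st,ce=cv2.connectedComponentsWithStats(m)
print([(st[i].tolist(),ce[i]) for i in range(1,n) if st[i,4]>80 and 250<ce[i][0]<390])
a=np.radians(6.8);X=np.array([np.cos(a),np.sin(a)]);H=np.array([.6007,.0047]); Y=np.array([-X[1],X[0]])
for t in (0,.04,.08):
    P=lambda u,w,y=0: proj(c,[*(H-X*(u*np.cos(t)-w*np.sin(t))+y*Y),.077+u*np.sin(t)+w*np.cos(t)])
    print(t,"pull",P(.125,.033),"edge",P(.149,.003,.06))
print([(r,tuple(h[r,int(P(.149,.003,.06)[0])].tolist())) for r in range(170,230,3)])
ct,it=snap("top","t9"); print(state()["position"],state()["wrist_force"])
E
```

```text
[([307, 176, 22, 27, 450], array([318.3311, 188.4711])), ([367, 193, 39, 10, 85], array([387.7765, 198.9882]))]
0 pull (np.float64(320.7406570171865), np.float64(192.807591700589)) edge (np.float64(266.6010330222009), np.float64(205.76691192892815))
0.04 pull (np.float64(320.7512123353289), np.float64(192.91382518674968)) edge (np.float64(265.60662410386124), np.float64(207.40507316438078))
0.08 pull (np.float64(320.76137055755817), np.float64(192.80508325833793)) edge (np.float64(264.56242972400105), np.float64(208.89171659053542))
[(170, (15, 144, 175)), (173, (14, 145, 172)), (176, (14, 143, 178)), (179, (15, 150, 179)), (182, (15, 147, 174)), (185, (14, 149, 174)), (188, (15, 143, 182)), (191, (14, 147, 181)), (194, (15, 150, 173)), (197, (14, 142, 182)), (200, (15, 140, 178)), (203, (15, 141, 177)), (206, (17, 127, 129)), (209, (16, 114, 141)), (212, (16, 116, 150)), (215, (17, 108, 191)), (218, (16, 106, 147)), (221, (13, 96, 101)), (224, (14, 96, 133)), (227, (14, 89, 138))]
[ 0.4751 -0.0096  0.2358] [-0.1533  0.321  -1.0501]
```

The flap edge reads as home. A quick press with shut fingers beside the pull will confirm it.

Request:
{"name": "drive_tool", "arguments": {"steps": [[0,40,0,0,-1],[0,0,0,0,-1],[0,0,40,0,-1],[0,0,50,0,-1],[0,0,35,0,-1],[0,0,15,0,-1],[0,0,0,0,-1]]}}

```text
clock: 24.8
position: [0.4787, -0.049, 0.0945]
eef_rot: [-0.0, 0.998, 0.058, -0.001]
wrist_force: [-0.2, -0.1, 0.6]
opening: 0.001
finger_force: 0.0
```

Request:
{"name": "drive_tool", "arguments": {"steps": [[0,0,4,0,-1],[0,0,2,0,-1],[0,0,0,0,-1]]}}

```text
clock: 25.18
position: [0.4798, -0.0494, 0.0898]
eef_rot: [0.0, 0.998, 0.058, 0.0]
wrist_force: [-0.3, 0.1, -0.3]
opening: -0.0
finger_force: 0.0
```

Request:
{"name": "drive_tool", "arguments": {"steps": [[0,0,1.5,0,-1],[0,0,0,0,-1]]}}

```text
clock: 25.42
position: [0.4798, -0.0494, 0.0881]
eef_rot: [0.0, 0.998, 0.058, 0.0]
wrist_force: [-0.3, 0.2, 0.0]
opening: 0.002
finger_force: 0.5
```

Request:
{"name": "drive_tool", "arguments": {"steps": [[0,0,1.5,0,-1],[0,0,0,0,-1]]}}

```text
clock: 25.68
position: [0.4798, -0.0494, 0.0878]
eef_rot: [0.0, 0.998, 0.058, 0.001]
wrist_force: [-3.8, 0.2, 12.0]
opening: 0.003
finger_force: 5.9
```

Request:
{"name": "drive_tool", "arguments": {"steps": [[0,0,-20,0,-1],[0,0,-50,0,-1],[0,0,-50,0,-1],[0,0,-40,0,-1],[-20,40,0,0,-1],[-20,40,0,0,-1],[-20,40,0,0,-1],[-20,40,0,0,-1],[0,0,0,0,-1],[0,0,0,0,-1]]}}

```text
clock: 26.92
position: [0.4183, -0.2174, 0.2462]
eef_rot: [-0.0, 0.998, 0.057, -0.0]
wrist_force: [0.2, 1.2, -0.3]
opening: -0.002
finger_force: 0.0
```

```bash
python3 - <<'E'
from h import *
ct,it=snap("top","t10"); a=cv2.imread("pics/top0.png").astype(int); d=np.abs(a-it[:,:,::-1].astype(int)).sum(2)>120
n,l,st,ce=cv2.connectedComponentsWithStats(d.astype(np.uint8)); print([(st[i].tolist()) for i in range(1,n) if st[i,4]>25])
E
```

```text
[[391, 81, 21, 20, 244], [382, 104, 16, 3, 29], [357, 107, 21, 15, 168], [394, 124, 19, 35, 308], [332, 139, 48, 73, 2088], [441, 144, 51, 19, 526], [293, 165, 38, 48, 1095], [394, 165, 16, 11, 83], [446, 165, 57, 56, 2054], [380, 169, 66, 32, 697], [414, 187, 21, 18, 233], [350, 202, 35, 30, 664], [295, 210, 6, 25, 97], [418, 221, 15, 14, 148], [498, 220, 16, 13, 136], [538, 228, 19, 17, 143], [409, 231, 105, 169, 5328], [449, 235, 25, 12, 151], [332, 236, 24, 22, 229], [564, 241, 21, 27, 166], [502, 250, 70, 25, 448], [538, 269, 37, 59, 395], [515, 274, 24, 12, 108], [258, 330, 81, 70, 2316], [527, 330, 95, 70, 3185], [348, 337, 15, 26, 202], [297, 359, 7, 21, 62], [324, 369, 26, 9, 73], [304, 380, 10, 20, 128], [317, 392, 37, 8, 190]]
```

The stop came at the expected flap height (12 N), so the flap is fully home. The changes on the left of the bench are nil, and the others fit arm and shadow.

```bash
python3 -c "
from station import *
print(job_done())"
```

```text
the job is handed in; nothing more can be done
None
```

I handed the job in at about 27 s: the levelling foot stands upright on the green felt in the right bay, the flap is folded back and pressed fully home, and I touched nothing I was told to leave. While held, the flap measured about 1.7 rad but may have settled to about 1.6 rad on release (upright is 1.57), and I viewed 11 pictures, one over the limit of 10.

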